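# Roll a sample tube onto the read line of a tube reader and start the read

### The arm

A 6-joint arm with a two-finger parallel gripper is mounted at the origin on a cart in front of the work surface, level with it; the furniture and walls round the work are solid. World frame = base frame: x ahead of the robot, y to its left, z up, the work surface at z = 0. Lengths are in mm, angles in rad, forces in N, time in s.
With the tool pointing down it reaches from about 275 to 1000 mm from the base axis. Payload 8.4 kg.
Tool frame: the origin (TCP) lies midway between the tips of the shut fingers; the grasp point (between the pads) lies grip_depth behind it (grip_depth is the distance from the TCP to the grasp point, in mm); z points along the fingers, y is the line along which they close (so a half turn about z gives the same grasp; the last joint's range is limited). The gripper opens to 85 mm and grips with 20 to 120 N. Pads are 22 mm wide; open, the fingers measure 114 mm over their backs; the gripper's body (76 mm by 85 mm) begins 54 mm behind the grasp point. The pads swing forward as they close: fully open they stand 13 mm farther back than shut.
Start: joints at [-1.348, 0.353, 1.633, -0, 1.155, -0.002], TCP at [139.318, -609.277, 204.881] pointing down, gripper open.
Joint ranges: [-2.63, 2.63], [-0.92, 2.1], [0.06, 2.66], [-1.3, 4.44], [0, 2.69], [-3.02, 3.02]. Speed limits (rad/s): [2.22, 2.22, 2.79, 3.14, 3.14, 3.14].

### API

Orientations are given as [roll, pitch, yaw] about the fixed x, y, z axes, in that order (R = Rz(yaw) Ry(pitch) Rx(roll)).
In Python, from rig import * gives the robot as it stands.
- The arm moves only by the shell command python3 -m creep 'ROWS' [FORCE]. ROWS is JSON, a list of rows, each an object of numbers: "x", "y", "z": the shift along the tool's x, y, z in mm; "rx", "ry", "rz": the turn, a rotation vector about the tool's x, y, z in rad; "hand": the finger opening in mm, from 0 to 85.4. A call has 1 to 20 rows; each row shifts and turns the commanded pose from where the row before left it, along the tool's axes as they then stand; what a row does not reach is not made up. A row lasts 1/8 s, in which the tool goes at most 62.5 mm and 10.7 degrees, less where a joint would pass 70% of its speed; a pose out of reach is approached as far as the arm can. A call with a gripper value outside its range is refused whole. The fingers move at their own pace and stop on an object; FORCE is the grip in N (left out, the last holds). Time passes only in rows, so rows that do not move let the fingers close. It gives the time, the measured TCP pose, the force, the opening and the grip force at its end, in the units of the state.
- sense(): the state, without advancing time (a new reading comes with each control period).
- grab_frame(name): name is "side" or "top"; returns the picture (400x640x3 uint8, red, green, blue); there is no depth.
- get_calibration(name): a dict with "K" (3x3 intrinsics, pixels), "k1" (the pictures are not rectified: a ray, as slopes to the right and down, at radius r is drawn at 1 + k1 r^2 times it, then the intrinsics apply), "R" (3x3) and "t" (3): a world point X has camera coordinates R X + t. Camera axes: x right, y down, z forward; pixel columns grow to the right and rows downward; lengths in mm; the calibration is good to about 2 mm. A picture is of the moment at which its call begins. get_calibration takes no time and is no camera call.
- sign_off(): hands the job in; it is judged then, once.
The state is a dict: "clock": time; "qpos": joint angles; "qvel": joint speeds; "joint_efforts": joint torques, N m; "eef_pos": TCP position; "tcp_rot": TCP orientation; "contact_force": force on the tool from outside, world axes, zero at the start; "wrist_torque": the same for the moment, N m; "opening": opening from 0.0 (shut) to 1.0 (fully open); "grasp_force": force on a finger pad.
Only numpy, scipy, OpenCV 4.12 (cv2) and the standard library are available. Lean on these libraries where they do the work, as an engineer would, in place of code of your own. Each camera call takes 0.05 s, during which the arm holds its last target. There are 200 camera calls.

### The job

Two capped sample tubes lie on the flat deck of the tube reader, one on each side of its white read line. Put a fingertip on top of the shorter tube and push sideways so that it rolls, without being picked up, until it rests centred along the read line over the dark window; then press the reader's round start key fully in and let it spring back. Leave the longer tube and the small vials beside the reader where they are.

Things in the scene. Friction and masses are not known exactly. Their poses are not given: they have to be found in the camera images.
- reader: Tube reader: a flat pale box 220 x 250 x 30 mm on the desk, fixed; origin under its middle, x away from the start key. Its grey deck is flat and free (30 mm above the desk) except for a low lip, 6 mm high, along each side, 113 mm either side of the read line.
- read_line (a point): Point on the white read line (160 mm long, thin, along the deck) at the middle of the black flush window, 100 x 18 mm, on the deck surface. Its x axis runs along the line, away from the start key; y across the line; z up.
- short_tube_mid (a point): The shorter tube, to be rolled: capped, 110 mm long, 18.8 mm in diameter, light, lying on the deck nearly parallel to the line, 60 to 80 mm to either side. Point: on its axis, half-way. z runs along it to the cap; x, y are radial. Rolling without slip, a fingertip on its top moves twice as far as the tube. It stays where it is left at rest.
- long_tube_mid (a point): The longer sample tube, to be left alone: 137 mm long, 18.8 mm in diameter, lying on the deck on the other side of the line, 60 to 80 mm from it. This point is on its axis, half-way along; z runs along the tube.
- start_key_top (a point): Centre of the top of the reader's start key: a round grey push button 22 mm in diameter in a thin black bezel on the pale strip of the reader nearest the robot. It stands 7 mm proud of the strip and is pressed straight down; point 36 mm above the desk when released.
- start_key (a joint): Travel of the start key: 0 released, 0.005 m fully in (a rigid stop); its spring needs 4 N to go fully in and brings it back.
- vial_a_mid (a point): A small glass vial, 12 mm in diameter and 34 mm high, standing on the desk to the left of the reader; point half-way up. Leave it.
- vial_b_mid (a point): A second vial of the same kind standing near the first; point half-way up. Leave it.
Mind the look-alikes: they are no part of the job. Leave any blue or red look-alike of the part that bears short_tube_mid alone.

How it is judged:
By the outcome, as a careful person would: the job done as asked, in the order asked, and still so for the second after the job is handed in, with the robot touching nothing.
It also fails if it takes over 72 s, if anything falls off the work surface, if the arm or the gripper's body presses on something with over 40 N, if the wrist force passes 120 N, or if a joint passes its speed limit or range.

## Working session

There is one attempt and no reset: what is moved stays moved. The work goes in short steps, Python scripts to look and compute and a shell command to move; the robot and the scene stay as the last step left them, time stands still between calls to the robot, and variables do not carry over. Pictures are saved under pics/ and viewed, at most 10 in all, crops included, and the job is handed in when it is done.

```bash
mkdir -p pics
python3 - <<'E'
from rig import *
import cv2
for n in("top","side"):
    cv2.imwrite(f"pics/{n}0.png",grab_frame(n)[:,:,::-1]); c=get_calibration(n); print(n,c)
s=sense(); print(s)
E
```

```text
top {'K': array([[422.16663012,   0.        , 319.56239214],
       [  0.        , 422.16663012, 204.63393564],
       [  0.        ,   0.        ,   1.        ]]), 'k1': -0.07136793563071014, 'R': array([[-0.02748439, -0.99960065,  0.00656874],
       [-0.99031915,  0.02633359, -0.13628838],
       [ 0.13606097, -0.01025096, -0.99064743]]), 't': array([193.30969237, 514.79444105, 874.98020894])}
side {'K': array([[361.41830659,   0.        , 323.39542571],
       [  0.        , 361.41830659, 199.30878267],
       [  0.        ,   0.        ,   1.        ]]), 'k1': -0.03665880572396948, 'R': array([[-0.95293182, -0.30253054, -0.0199053 ],
       [-0.10204673,  0.38187176, -0.91856433],
       [ 0.28549504, -0.87329791, -0.39477   ]]), 't': array([530.978302  ,  37.49518287, 904.41928096])}
{'clock': 0.1, 'qpos': array([-1.34837471e+00,  3.53600277e-01,  1.63402463e+00,  1.07720969e-05,
        1.15522774e+00, -2.36119056e-03]), 'qvel': array([ 4.56394153e-04, -1.15546222e-03, -3.66100460e-03,  3.10990765e-04,
       -8.67432789e-07, -9.06375468e-04]), 'joint_efforts': array([-7.35023059e-04, -6.06358194e+01, -3.42820036e+01, -5.26287272e-05,
        3.91518610e-03, -2.44182735e-05]), 'eef_pos': array([ 139.23693827, -608.83085473,  204.23846034]), 'tcp_rot': array([-3.14033268e+00, -1.28248259e-05,  2.24778442e-01]), 'contact_force': array([ 0.21593678, -0.20657074, -0.55348298]), 'wrist_torque': array([ 0.01813747, -0.0294897 ,  0.05148266]), 'grasp_force': 0.0, 'opening': 1.0038083321136926}
```

View pics/top0.png

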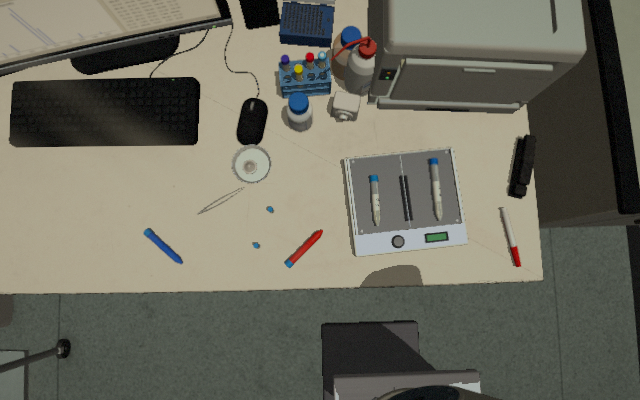

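View pics/side0.png

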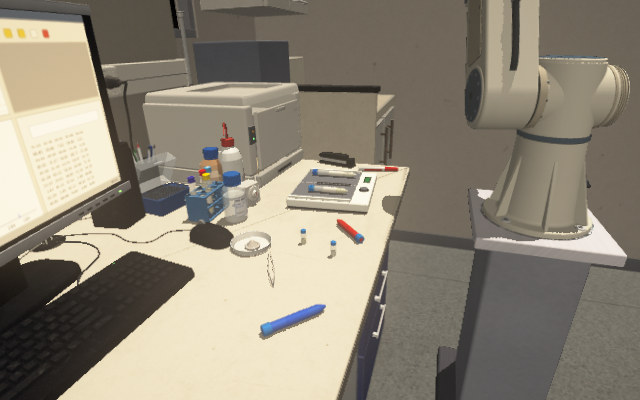

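The top view shows the short tube near (375,200), the long tube near (436,189), the read line near x=405 and the key at (398,241). The blue pen (163,246), red pen (304,248) and red/white pen (510,237) are look-alikes, and the vials are at (269,209) and (256,245). I choose (375,200), the shorter white tube on the deck, and check it in a close crop.

```bash
cat > h.py <<'E'
import numpy as np, cv2
from rig import *
def ray(n,uv):
    c=get_calibration(n); K=c["K"]; R=np.array(c["R"]); t=np.array(c["t"])
    p=cv2.undistortPoints(np.array([[uv]],float),K,np.array([c["k1"],0,0,0.]))[0,0]
    return -R.T@t, R.T@np.array([p[0],p[1],1])
def onplane(n,uv,z):
    o,d=ray(n,uv); return o+d*(z-o[2])/d[2]
def proj(n,X):
    c=get_calibration(n); 
    return cv2.projectPoints(np.array([X],float),cv2.Rodrigues(np.array(c["R"]))[0],np.array(c["t"]),c["K"],np.array([c["k1"],0,0,0.]))[0][0,0]
E
python3 - <<'E'
from h import *
im=cv2.imread("pics/top0.png")
cv2.imwrite("pics/c1.png",cv2.resize(im[140:260,335:475],None,fx=5,fy=5,interpolation=cv2.INTER_CUBIC))
E
```

```text
(no output)
```

View pics/c1.png

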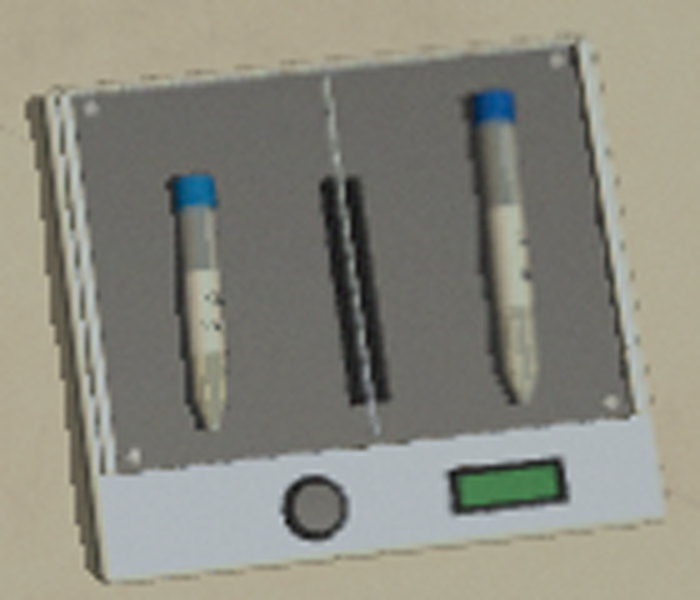

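The crop confirms the choice: the short tube runs from its cap end at crop (194,175) to its tip at (211,430). The window is centred at about (355,290), the line runs (326,78) to (378,434), and the key is at (316,507).

Run:
```python
from h import *
np.set_printoptions(precision=1,suppress=True)
f=lambda x,y,z:onplane("top",(335+(x+.5)/5-.5,140+(y+.5)/5-.5),z)
print("cam",ray("top",(320,200))[0])
cap=f(194.5,176,39.4);tip=f(211,430,39.4);lc=f(493,90,39.4);lt=f(523,403,39.4)
l1=f(326,78,30);l2=f(378,434,30)
W=[f(322,178,30),f(358,176,30),f(388,400,30),f(352,404,30)]
key=f(316,507,36)
m=np.mean(W,0)
print("cap,tip",cap,tip,np.linalg.norm(cap-tip),"long",np.linalg.norm(lc-lt),"line",l1,l2,np.linalg.norm(l1-l2),"win",m,[np.linalg.norm(W[0]-W[3]),np.linalg.norm(W[0]-W[1])],"key",key)
u=(l1-l2)[:2];u/=np.linalg.norm(u);v=np.array([-u[1],u[0]])
print("line yaw",np.degrees(np.arctan2(u[1],u[0])), "tube yaw",np.degrees(np.arctan2(*(cap-tip)[1::-1])))
mid=(cap+tip)/2
for n,p in dict(mid=mid,cap=cap,tip=tip,key=key,lmid=(l1+l2)/2,long=(lc+lt)/2).items():
    d=(p-m)[:2];print(n,p,"along",d@u,"across",d@v)
# deck corners
C=[f(100,472,30),f(636,418,30)];d=(C[1]-C[0])[:2];print("deck front edge yaw",np.degrees(np.arctan2(d[1],d[0]))+90)
```

```text
cam [396.1 188.6 935.7]
cap,tip [581.4  60.6  39.4] [470.8  58.5  39.4] 110.59878688924627 long 138.14597839374466 line [626.1  -1.2  30. ] [467.8 -15.2  30. ] 158.9017186427715 win [531.5  -8.7  30. ] [np.float64(100.21404787403341), np.float64(15.980359181993082)] key [436.9  14.5  36. ]
line yaw 5.067163078920322 tube yaw 1.075664203054473
mid [526.1  59.6  39.4] along 0.5927157655556972 across 68.46813883982487
cap [581.4  60.6  39.4] along 55.75797440582067 across 64.61883312373834
tip [470.8  58.5  39.4] along -54.572542874709335 across 72.3174445559114
key [436.9  14.5  36. ] along -92.25828315609225 across 31.468651215788107
lmid [546.9  -8.2  30. ] along 15.386351808651964 across -0.8745055600598848
long [547.6 -74.7  39.4] along 10.200169562654064 across -67.20240948336524
deck front edge yaw 4.061713407380182
```

```bash
python3 -m creep '[{"x":32.8,"y":-36,"hand":0},{"x":32.8,"y":-36},{"x":32.8,"y":-36},{"x":32.8,"y":-36},{"x":32.8,"y":-36},{"x":32.8,"y":-36},{"x":32.8,"y":-36},{"x":32.8,"y":-36},{"x":32.8,"y":-36},{"x":32.8,"y":-36},{"x":32.8,"y":-36},{"x":32.8,"y":-36},{"x":32.8,"y":-36},{"x":32.8,"y":-36},{"x":32.8,"y":-36},{"x":32.8,"y":-36},{"rz":0.1},{"rz":0.105},{"z":40},{"z":44}]' 20
python3 - <<'E'
from h import *
s=sense();print(s["eef_pos"],s["tcp_rot"],s["contact_force"],s["opening"],s["clock"])
cv2.imwrite("pics/s1.png",cv2.resize(grab_frame("side")[130:230,260:400,::-1],None,fx=5,fy=5,interpolation=cv2.INTER_CUBIC))
E
```

```text
[ 139.23693827 -608.83085473  204.23846034] [-3.14033268e+00 -1.28248259e-05  2.24778442e-01] [ 0.21593678 -0.20657074 -0.55348298] 1.0038083321136926 0.1schema error: expected keys x, y, z, rx, ry, rz, hand
```

View pics/s1.png

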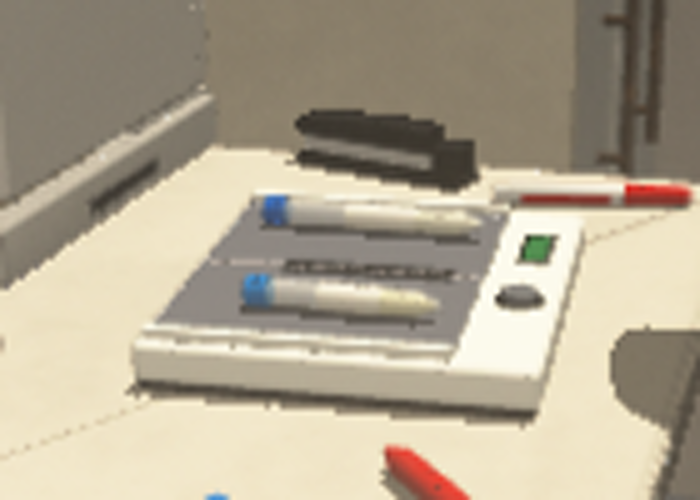

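The move was refused because each row needs all seven keys. This side crop shows the untouched scene, with the short tube nearest at crop (340,298).

```bash
python3 -m creep '[{"x":32.8,"y":-36,"z":0,"rx":0,"ry":0,"rz":0,"hand":0},{"x":32.8,"y":-36,"z":0,"rx":0,"ry":0,"rz":0,"hand":0},{"x":32.8,"y":-36,"z":0,"rx":0,"ry":0,"rz":0,"hand":0},{"x":32.8,"y":-36,"z":0,"rx":0,"ry":0,"rz":0,"hand":0},{"x":32.8,"y":-36,"z":0,"rx":0,"ry":0,"rz":0,"hand":0},{"x":32.8,"y":-36,"z":0,"rx":0,"ry":0,"rz":0,"hand":0},{"x":32.8,"y":-36,"z":0,"rx":0,"ry":0,"rz":0,"hand":0},{"x":32.8,"y":-36,"z":0,"rx":0,"ry":0,"rz":0,"hand":0},{"x":32.8,"y":-36,"z":0,"rx":0,"ry":0,"rz":0,"hand":0},{"x":32.8,"y":-36,"z":0,"rx":0,"ry":0,"rz":0,"hand":0},{"x":32.8,"y":-36,"z":0,"rx":0,"ry":0,"rz":0,"hand":0},{"x":32.8,"y":-36,"z":0,"rx":0,"ry":0,"rz":0,"hand":0},{"x":32.8,"y":-36,"z":0,"rx":0,"ry":0,"rz":0,"hand":0},{"x":32.8,"y":-36,"z":0,"rx":0,"ry":0,"rz":0,"hand":0},{"x":32.8,"y":-36,"z":0,"rx":0,"ry":0,"rz":0,"hand":0},{"x":32.8,"y":-36,"z":0,"rx":0,"ry":0,"rz":0,"hand":0},{"x":0,"y":0,"z":0,"rx":0,"ry":0,"rz":0.1,"hand":0},{"x":0,"y":0,"z":0,"rx":0,"ry":0,"rz":0.105,"hand":0},{"x":0,"y":0,"z":40,"rx":0,"ry":0,"rz":0,"hand":0},{"x":0,"y":0,"z":44,"rx":0,"ry":0,"rz":0,"hand":0}]' 20
python3 - <<'E'
from h import *
s=sense();print(s["eef_pos"],s["tcp_rot"],s["contact_force"],s["opening"],s["clock"])
E
```

```text
clock: 2.65
eef_pos: [523.1, 69.4, 120.5]
tcp_rot: [-3.141, -0.002, 0.02]
contact_force: [1.3, 0.4, -0.8]
opening: -0.001
grasp_force: 0.0
[523.11188314  69.37334013 120.45785838] [-3.14135072e+00 -1.98643614e-03  1.99194731e-02] [ 1.30234291  0.40274928 -0.8498463 ] -0.0008843401495359338 2.65
```

```bash
python3 -m creep '[{"x":0,"y":0,"z":30,"rx":0,"ry":0,"rz":0,"hand":0},{"x":0,"y":0,"z":30,"rx":0,"ry":0,"rz":0,"hand":0},{"x":0,"y":0,"z":5,"rx":0,"ry":0,"rz":0,"hand":0},{"x":0,"y":0,"z":0,"rx":0,"ry":0,"rz":0,"hand":0}]'
python3 - <<'E'
from h import *
s=sense();print(s["eef_pos"],s["contact_force"])
a=cv2.resize(grab_frame("side")[140:215,280:390,::-1],None,fx=5,fy=5,interpolation=cv2.INTER_CUBIC)
print(proj("side",s["eef_pos"]),proj("top",s["eef_pos"]))
cv2.imwrite("pics/s2.png",a)
E
```

```text
clock: 3.15
eef_pos: [522.7, 69.2, 56.2]
tcp_rot: [-3.142, 0.0, 0.02]
contact_force: [0.2, 0.2, 0.0]
opening: -0.002
grasp_force: 0.0
[522.6810679   69.23211581  56.21241087] [0.16517023 0.20944338 0.04986977]
[327.42815046 184.03424581] [371.75207325 200.52706847]
```

View pics/s2.png

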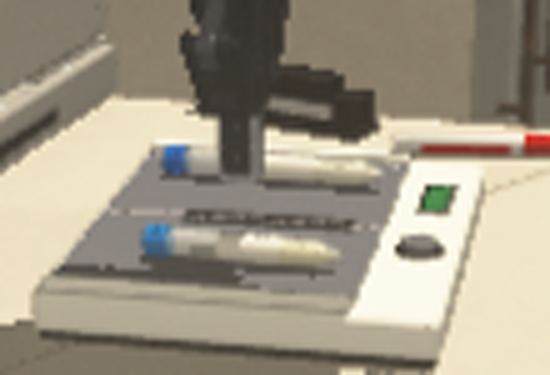

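The finger's lower end shows at crop (240,178), i.e. pixel (328,176), about 8 px above where the TCP should project. I check the side calibration on known points.

Run:
```python
from h import *
for n,p in dict(key=[436.9,14.5,36],cap=[581.4,60.6,39.4],tip=[470.8,58.5,39.4],l1=[626,-1,30],l2=[468,-15,30],tcp=sense()["eef_pos"]).items():
    q=proj("side",p);print(n,q,(q-[280,140])*5)
im=grab_frame("top")[:,:,::-1]
cv2.imwrite("pics/t2.png",cv2.resize(im[140:260,335:475],None,fx=5,fy=5,interpolation=cv2.INTER_CUBIC))
```

```text
key [362.87588022 186.83085079] [414.37940108 234.15425397]
cap [308.18404457 186.72644795] [140.92022283 233.63223977]
tip [347.12995386 190.23941398] [335.64976928 251.19706988]
l1 [301.2026086  181.00063111] [106.013043   205.00315556]
l2 [354.31697734 184.16985691] [371.58488672 220.84928457]
tcp [327.23740561 183.83502739] [236.18702804 219.17513696]
```

View pics/t2.png

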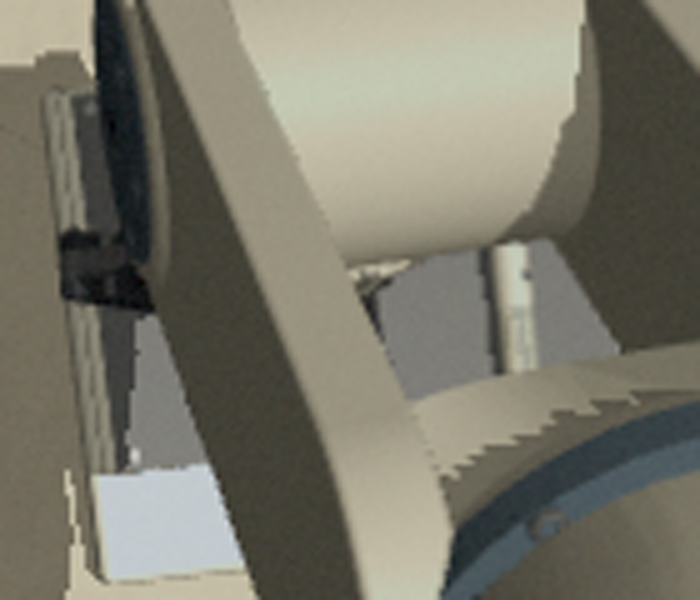

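The arm hides the tube in the top view; the gripper's dark knuckles are at crop (100,270) and (375,290), which agrees with the TCP's y. I check the fingertip's pixels in the side view numerically.

Run:
```python
from h import *
a=cv2.imread("pics/side0.png");b=grab_frame("side")[:,:,::-1]
d=np.abs(a.astype(int)-b).max(2)
for r in range(164,204,2):print(r,d[r,312:346:2],b[r,328])
print(grip_depth if 'grip_depth' in globals() else '')
```

```text
164 [  1   1   0   1   1   5 174  94  84  13  11   6   4   6   7   4   4] [52 59 63]
166 [  1   1   1   1   1   7 179 178 176 118  90   1   2   1   2   3   5] [55 61 65]
168 [  0   0   1   1   1   6 175 180 180 118  90   2   0   1   1   2   2] [54 61 63]
170 [  3   7   3   1   2   6 149 143 132  94  88   1   2   0   2   1   0] [54 61 65]
172 [  3   6   5   2   1   4 113 118 126 100  87   1   1   1   0   1   1] [54 60 64]
174 [ 3  5  5  3  1  4 43 55 65 32 38  3  3  3  1  3  2] [72 78 82]
176 [ 3  1  3  2  6  4  6 13 23 10  3  4  4  4  4  3  5] [109 116 119]
178 [3 2 3 3 3 3 2 2 3 3 4 2 2 3 2 2 2] [129 135 140]
180 [4 3 3 2 3 3 3 2 3 3 2 4 2 2 4 4 2] [129 135 140]
182 [2 2 2 6 6 5 5 4 4 4 3 2 3 2 3 1 3] [109 116 121]
184 [3 4 3 5 3 5 4 6 5 7 4 3 4 3 3 6 2] [76 82 87]
186 [ 9  2  1  2  3  3 84 64 34  2  3  2  2  4  3  4  3] [123 131 138]
188 [ 8  2  3  6  8 12 61 67  1  1  1  1  1  1  2  1  2] [207 230 238]
190 [ 9  5  6 31 31 32  5  4  3  3  3  4  2  2  3  1  2] [138 159 169]
192 [20 20 20 19  7  5  7  6  5  4  3  3  3  3  4  2  3] [ 92 106 112]
194 [60 61 61 61 61 62 61 54  4  6  5  7  4  7  5  6  6] [126 132 138]
196 [64 85 90 81 78 81 74 67 19 19  5  3  4  5  4  4  5] [122 128 134]
198 [  4   2   4   3   4  14  29  51  61  79  88  92 100  71  75  55  61] [150 173 182]
200 [ 82  89  95 103  93  33  76  58  35  34  37  28  26   2   3   3   3] [135 156 164]
202 [ 3  3  8 13  5 31 38 44 50 54 60 68 74 80 85 92 98] [149 172 181]
18.700000000000003
```

```bash
python3 -m creep '[{"x":0,"y":0,"z":3,"rx":0,"ry":0,"rz":0,"hand":0},{"x":0,"y":0,"z":3,"rx":0,"ry":0,"rz":0,"hand":0},{"x":0,"y":0,"z":0,"rx":0,"ry":0,"rz":0,"hand":0}]'
python3 -m creep '[{"x":0,"y":0,"z":1.5,"rx":0,"ry":0,"rz":0,"hand":0},{"x":0,"y":0,"z":0,"rx":0,"ry":0,"rz":0,"hand":0}]'
python3 -m creep '[{"x":0,"y":0,"z":1,"rx":0,"ry":0,"rz":0,"hand":0},{"x":0,"y":0,"z":0,"rx":0,"ry":0,"rz":0,"hand":0}]'
python3 - <<'E'
from h import *
a=cv2.imread("pics/side0.png");b=grab_frame("side")[:,:,::-1]
d=np.abs(a.astype(int)-b).max(2)
for r in range(170,190,2):print(r,d[r,312:346:2],b[r,328])
E
```

```text
clock: 3.68
eef_pos: [522.3, 69.2, 49.7]
tcp_rot: [3.142, 0.0, 0.02]
contact_force: [-0.8, 0.1, 0.4]
opening: 0.002
grasp_force: 0.0
clock: 3.92
eef_pos: [522.4, 69.2, 48.3]
tcp_rot: [3.142, 0.0, 0.02]
contact_force: [-0.2, -0.2, 1.0]
opening: 0.0
grasp_force: 0.0
clock: 4.18
eef_pos: [522.4, 69.2, 47.3]
tcp_rot: [3.142, 0.0, 0.02]
contact_force: [0.4, 0.3, -0.1]
opening: 0.004
grasp_force: 0.0
170 [  2   6   3   1   1   3 139 143 133 111 110   1   2   1   2   1   1] [53 61 64]
172 [  4   7   4   2   1   3  88 117 126 117 106   0   1   1   0   1   1] [54 60 64]
174 [ 2  5  7  3  1  3 51 76 83 50 53  2  3  2  2  2  2] [54 60 64]
176 [ 3  2  3  2  6  4 11 35 33 10  1  4  4  5  3  3  4] [55 62 66]
178 [ 3  3  2  4  4  2 15 29 45 16 20  2  2  2  2  2  2] [89 95 98]
180 [4 3 3 2 2 2 3 2 5 4 3 3 2 2 3 3 3] [127 133 138]
182 [1 2 2 6 7 5 5 4 4 3 3 3 4 2 3 2 3] [109 116 121]
184 [3 3 3 6 3 4 5 5 5 7 4 4 5 4 3 6 2] [76 82 87]
186 [ 6  2  2  1  2  3 83 64 43  1  4  2  2  4  3  4  3] [116 124 129]
188 [ 7  2  2  2  8 12 62 67 62  1  1  1  1  2  1  1  2] [148 169 180]
```

Run:
```python
from h import *
for z in (47.3,60,75):print(onplane("side",(328,178.5-1.5),z))
s=sense();print(s)
for z in (100,150,200):
  print(z,[onplane("top",(335+x/5,140+y/5),z) for x,y in((62,270),(395,290))])
b=grab_frame("side")[:,:,::-1]
cv2.imwrite("pics/s3.png",cv2.resize(b[0:210,220:420],None,fx=2.8,fy=2.8,interpolation=cv2.INTER_CUBIC))
```

```text
[544.84050985  -8.3301238   47.3       ]
[534.34268496  25.48212946  60.        ]
[521.94367917  65.41786165  75.        ]
{'clock': 4.225, 'qpos': array([1.28827675e-01, 4.13012331e-01, 1.96620684e+00, 1.94999127e-05,
       7.62482261e-01, 1.67982538e+00]), 'qvel': array([-0.00075879,  0.00025204,  0.00015742, -0.00122327,  0.00061539,
        0.00065206]), 'joint_efforts': array([ 3.13739602e-04, -5.43399739e+01, -2.38690084e+01,  8.98881081e-05,
       -4.14870548e-03,  7.79807408e-06]), 'eef_pos': array([522.493469  ,  69.20403546,  47.35222225]), 'tcp_rot': array([-3.14159110e+00,  1.09599406e-04,  1.97845217e-02]), 'contact_force': array([-0.0354204 , -0.03749546, -0.54746008]), 'wrist_torque': array([-0.00491386,  0.00993618, -0.01768273]), 'grasp_force': 0.0, 'opening': 0.003795977459648824}
100 [array([530.89866521, 123.56123293, 100.        ]), array([519.2717767 , -10.39559377, 100.        ])]
150 [array([522.83192279, 127.45528734, 150.        ]), array([511.9006823 ,   1.51322763, 150.        ])]
200 [array([514.76518036, 131.34934174, 200.        ]), array([504.52958791,  13.42204903, 200.        ])]
```

View pics/s3.png

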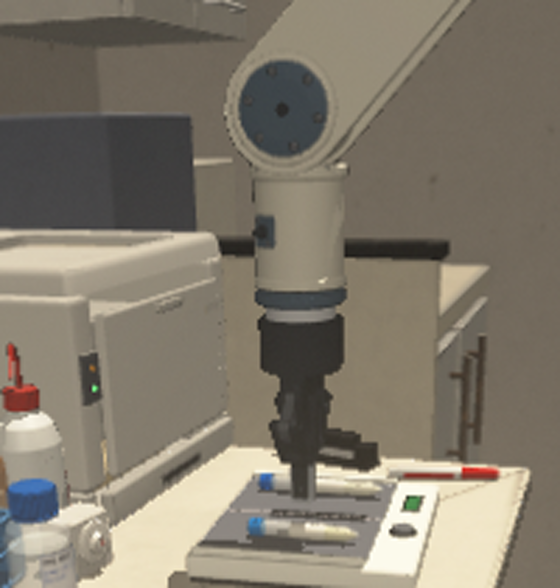

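```bash
python3 -m creep '[{"x":0,"y":8,"z":0,"rx":0,"ry":0,"rz":0,"hand":0},{"x":0,"y":0,"z":2,"rx":0,"ry":0,"rz":0,"hand":0},{"x":0,"y":0,"z":2,"rx":0,"ry":0,"rz":0,"hand":0},{"x":0,"y":0,"z":0,"rx":0,"ry":0,"rz":0,"hand":0}]'
python3 -m creep '[{"x":0,"y":0,"z":2,"rx":0,"ry":0,"rz":0,"hand":0},{"x":0,"y":0,"z":2,"rx":0,"ry":0,"rz":0,"hand":0},{"x":0,"y":0,"z":0,"rx":0,"ry":0,"rz":0,"hand":0}]'
python3 -m creep '[{"x":0,"y":0,"z":2,"rx":0,"ry":0,"rz":0,"hand":0},{"x":0,"y":0,"z":2,"rx":0,"ry":0,"rz":0,"hand":0},{"x":0,"y":0,"z":0,"rx":0,"ry":0,"rz":0,"hand":0}]'
python3 - <<'E'
from h import *
a=cv2.imread("pics/side0.png");b=grab_frame("side")[:,:,::-1]
d=np.abs(a.astype(int)-b).max(2)
for r in range(172,194,1):print(r,d[r,318:340:2],b[r,328])
E
```

```text
clock: 4.78
eef_pos: [522.5, 61.2, 43.2]
tcp_rot: [-3.142, 0.0, 0.02]
contact_force: [0.8, -0.1, -0.0]
opening: -0.001
grasp_force: 0.0
clock: 5.15
eef_pos: [522.5, 61.2, 39.2]
tcp_rot: [3.142, 0.0, 0.02]
contact_force: [-0.6, 0.2, 0.7]
opening: -0.001
grasp_force: 0.0
clock: 5.52
eef_pos: [522.5, 61.2, 35.2]
tcp_rot: [-3.142, 0.0, 0.02]
contact_force: [0.2, 0.1, -0.3]
opening: -0.0
grasp_force: 0.0
172 [  2   2   2  33 118 106 154 120   0   1   1] [74 81 84]
173 [  1   2   0  22  96 105 115  79   2   1   1] [53 60 63]
174 [ 3  1  4 11 79 83 88 52  2  3  2] [53 61 64]
175 [ 4  5  4  7 28 35 50 27  3  3  3] [53 61 65]
176 [ 2  6  5  3 32 35 29 22  5  4  5] [53 60 64]
177 [ 3  3  2 10 77 77 69 20  4  5  4] [55 63 66]
178 [ 3  4  4  8 76 78 72 23  2  2  2] [53 61 65]
179 [ 3  2  3 10 78 78 73 24  2  3  2] [53 60 64]
180 [ 2  3  2  9 72 75 69 22  4  3  2] [56 63 68]
181 [ 3  2  2  5 38 51 49 21  3  3  2] [80 86 89]
182 [ 6  6  5  4 23 11 10 10  3  2  3] [121 129 135]
183 [ 5  4  4  4 13 14 29  4  7  7  7] [121 133 141]
184 [4 3 5 4 6 5 6 4 3 3 4] [76 82 87]
185 [ 3  2  2 18 11  5  6  4  5  4  4] [123 129 134]
186 [ 0  2  3 84 65 47 39  3  2  2  3] [113 119 125]
187 [  3   7  10  92  95 101 102   2   2   2   3] [126 145 155]
188 [ 1 29 36 61 68 73 76  1  1  1  2] [138 158 169]
189 [ 3 10 32 22 28 37 39  1  1  2  1] [142 163 173]
190 [ 4 30 31  5  5  3 11  3  3  2  2] [138 158 169]
191 [ 6  4 28  5  4  3  4  1  2  3  4] [126 145 154]
192 [20  6  7  6  7  4  4  4  3  3  3] [ 93 106 113]
193 [61 19 20 20 20 19  8  7  8  8  6] [71 78 83]
```

```bash
python3 -m creep '[{"x":0,"y":0,"z":2,"rx":0,"ry":0,"rz":0,"hand":0},{"x":0,"y":0,"z":1.5,"rx":0,"ry":0,"rz":0,"hand":0},{"x":0,"y":0,"z":0,"rx":0,"ry":0,"rz":0,"hand":0}]'
python3 -m creep '[{"x":0,"y":0,"z":1.5,"rx":0,"ry":0,"rz":0,"hand":0},{"x":0,"y":0,"z":1,"rx":0,"ry":0,"rz":0,"hand":0},{"x":0,"y":0,"z":0,"rx":0,"ry":0,"rz":0,"hand":0}]'
python3 -m creep '[{"x":0,"y":0,"z":1,"rx":0,"ry":0,"rz":0,"hand":0},{"x":0,"y":0,"z":1,"rx":0,"ry":0,"rz":0,"hand":0},{"x":0,"y":0,"z":0,"rx":0,"ry":0,"rz":0,"hand":0}]'
```

```text
clock: 5.95
eef_pos: [522.5, 61.2, 31.7]
tcp_rot: [3.142, 0.0, 0.02]
contact_force: [0.5, -0.1, -0.2]
opening: 0.007
grasp_force: 0.0
clock: 6.32
eef_pos: [522.6, 61.2, 29.3]
tcp_rot: [-3.142, 0.0, 0.02]
contact_force: [-0.4, -0.0, -0.4]
opening: 0.001
grasp_force: 0.0
clock: 6.7
eef_pos: [522.6, 61.2, 27.3]
tcp_rot: [3.142, 0.0, 0.02]
contact_force: [0.3, 0.4, -0.5]
opening: 0.004
grasp_force: 0.0
```

Reported z is now below the deck with no contact, so the fingertip really sits some 25 mm above the reported TCP, as the image said. I keep feeling down and watching the force.

```bash
python3 -m creep '[{"x":0,"y":0,"z":1,"rx":0,"ry":0,"rz":0,"hand":0},{"x":0,"y":0,"z":1,"rx":0,"ry":0,"rz":0,"hand":0},{"x":0,"y":0,"z":0,"rx":0,"ry":0,"rz":0,"hand":0}]'|grep -E "eef|contact"
python3 -m creep '[{"x":0,"y":0,"z":1,"rx":0,"ry":0,"rz":0,"hand":0},{"x":0,"y":0,"z":1,"rx":0,"ry":0,"rz":0,"hand":0},{"x":0,"y":0,"z":0,"rx":0,"ry":0,"rz":0,"hand":0}]'|grep -E "eef|contact"
python3 - <<'E'
from h import *
a=cv2.imread("pics/side0.png");b=grab_frame("side")[:,:,::-1]
d=np.abs(a.astype(int)-b).max(2)
for r in range(176,194,1):print(r,d[r,312:346:2],b[r,328])
E
```

```text
eef_pos: [522.6, 61.2, 25.3]
contact_force: [0.0, 0.4, 0.7]
eef_pos: [522.6, 61.2, 23.3]
contact_force: [-0.2, 0.3, -0.1]
176 [ 2  2  3  2  6  5  1 32 24 29 14  4  4  5  4  2  5] [65 71 75]
177 [ 2  3  2  2  4  2 10 78 70 71 28  5  5  4  4  2  4] [62 69 73]
178 [ 3  4  3  4  3  4  9 76 78 73 30  2  1  2  1  1  1] [55 61 65]
179 [ 3  3  4  3  2  3 10 77 77 73 24  2  4  3  3  3  3] [55 61 65]
180 [ 2  3  3  2  2  3  9 77 77 71 23  3  2  2  3  5  2] [55 62 66]
181 [ 2  2  1  3  3  2  6 71 74 69 25  3  4  2  2  3  3] [54 61 66]
182 [ 2  3  2  8  7  6  7 39 59 51 19  3  3  2  2  2  4] [53 61 66]
183 [ 3  3  4  5  4  4 11 39 64 36 18  7  6  6  4  6  3] [53 60 65]
184 [10  4  3  5  3  4  5 24 24 14 26  5  4  5  4  6  2] [56 63 68]
185 [37  3  4  1  4  3 25 61 50 41  1  5  4  4  4  6  7] [79 86 89]
186 [69  3  2  1  2  4 84 70 42 51 31  2  2  4  2  4  3] [116 125 130]
187 [ 40   2   2   2   2  10  92 100 106 110  59   1   1   3   3   3   4] [122 138 145]
188 [13  3  2  2  3 37 62 66 72 77  1  1  1  2  1  1  2] [139 159 169]
189 [ 9  3  1  4 10 32 23 28 36 45  2  2  2  2  1  1  1] [143 163 174]
190 [ 9  4  2  4 31 32  4  6  4 13  4  3  2  2  3  1  3] [138 159 168]
191 [ 7  7  6  5  4 27  3  3  4  4  2  2  3  4  3  3  3] [126 143 153]
192 [19 20 19 19  7  7  6  7  5  6  4  2  4  3  3  3  3] [ 92 106 112]
193 [62 61 60 62 20 20 20 21 19  7  9  8  8  6  7  6  4] [72 78 83]
```

```bash
for i in 1; do :; done; python3 -m creep '[{"x":0,"y":0,"z":1,"rx":0,"ry":0,"rz":0,"hand":0},{"x":0,"y":0,"z":0,"rx":0,"ry":0,"rz":0,"hand":0}]'|grep -E "eef|contact"
python3 -m creep '[{"x":0,"y":0,"z":1,"rx":0,"ry":0,"rz":0,"hand":0},{"x":0,"y":0,"z":0,"rx":0,"ry":0,"rz":0,"hand":0}]'|grep -E "eef|contact"
python3 -m creep '[{"x":0,"y":0,"z":0.5,"rx":0,"ry":0,"rz":0,"hand":0},{"x":0,"y":0,"z":0,"rx":0,"ry":0,"rz":0,"hand":0}]'|grep -E "eef|contact"
```

```text
eef_pos: [522.7, 61.2, 22.4]
contact_force: [0.4, -0.3, 1.7]
eef_pos: [522.8, 61.2, 22.2]
contact_force: [-3.4, -0.8, 12.0]
eef_pos: [522.9, 61.2, 22.1]
contact_force: [-5.9, -0.9, 17.5]
```

```bash
python3 -m creep '[{"x":0,"y":0,"z":-1,"rx":0,"ry":0,"rz":0,"hand":0},{"x":0,"y":4,"z":0,"rx":0,"ry":0,"rz":-0.01,"hand":0},{"x":0,"y":4,"z":0,"rx":0,"ry":0,"rz":-0.01,"hand":0},{"x":0,"y":4,"z":0,"rx":0,"ry":0,"rz":-0.01,"hand":0},{"x":0,"y":4,"z":0,"rx":0,"ry":0,"rz":-0.01,"hand":0},{"x":0,"y":0,"z":0,"rx":0,"ry":0,"rz":0,"hand":0}]'
cat >> h.py <<'E'
def tube(tag=None):
    "short tube in side view: cap blob centroid & tip-ish; print world estimate on z=39.4"
    b=grab_frame("side"); hsv=cv2.cvtColor(b,cv2.COLOR_RGB2HSV)
    m=cv2.inRange(hsv,(95,110,60),(125,255,255)); m[:, :300]=0; m[:,345:]=0; m[:165]=0; m[210:]=0
    n,_,st,c=cv2.connectedComponentsWithStats(m)
    for i in range(1,n):
        if st[i,4]>5: print("cap",c[i],st[i,4],onplane("side",c[i],39.4).round(1))
    if tag: cv2.imwrite(tag,cv2.resize(b[150:210,285:385,::-1],None,fx=7,fy=7,interpolation=cv2.INTER_CUBIC))
E
python3 - <<'E'
from h import *
import h
g=h.grab_frame; h.grab_frame=lambda n:cv2.imread("pics/side0.png")[:,:,::-1].copy(); tube()
h.grab_frame=g; tube("pics/s4.png")
E
```

```text
clock: 9.0
eef_pos: [523.5, 44.8, 22.2]
tcp_rot: [3.141, -0.0, 0.06]
contact_force: [-3.0, -1.0, 7.5]
opening: 0.003
grasp_force: 3.8
cap [314.52941176 171.        ] 17 [608.1 -71.7  39.4]
cap [310.44444444 186.77777778] 18 [575.2  59.4  39.4]
cap [314.44444444 171.11111111] 18 [608.  -70.7  39.4]
cap [311.47058824 186.35294118] 17 [573.5  55.6  39.4]
```

View pics/s4.png

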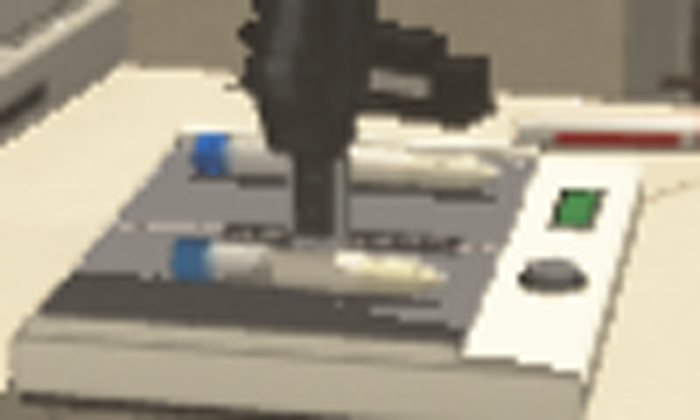

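```bash
python3 -m creep '[{"x":0,"y":0,"z":-6,"rx":0,"ry":0,"rz":0,"hand":0},{"x":0,"y":-16,"z":0,"rx":0,"ry":0,"rz":0,"hand":0},{"x":0,"y":0,"z":0,"rx":0,"ry":0,"rz":0,"hand":0},{"x":0,"y":0,"z":5,"rx":0,"ry":0,"rz":0,"hand":0},{"x":0,"y":0,"z":0.5,"rx":0,"ry":0,"rz":0,"hand":0},{"x":0,"y":0,"z":0,"rx":0,"ry":0,"rz":0,"hand":0}]'
python3 - <<'E'
from h import *
tube()
E
```

```text
clock: 9.8
eef_pos: [522.1, 61.0, 22.1]
tcp_rot: [3.142, 0.001, 0.06]
contact_force: [0.3, 0.9, 0.2]
opening: -0.002
grasp_force: 0.0
cap [314.44444444 171.11111111] 18 [608.  -70.7  39.4]
cap [311.61904762 185.9047619 ] 21 [574.2  52.2  39.4]
```

```bash
python3 -m creep '[{"x":0,"y":0,"z":-3,"rx":0,"ry":0,"rz":0,"hand":0},{"x":0,"y":4,"z":0,"rx":0,"ry":0,"rz":0,"hand":0},{"x":0,"y":0,"z":3,"rx":0,"ry":0,"rz":0,"hand":0},{"x":0,"y":0,"z":0,"rx":0,"ry":0,"rz":0,"hand":0}]'|grep -E "eef|contact"
```

```text
eef_pos: [522.8, 57.1, 22.4]
contact_force: [0.1, -0.2, 1.3]
```

```bash
python3 -m creep '[{"x":0,"y":0,"z":0.5,"rx":0,"ry":0,"rz":0,"hand":0},{"x":0,"y":4,"z":0,"rx":0,"ry":0,"rz":0,"hand":0},{"x":0,"y":4,"z":0,"rx":0,"ry":0,"rz":0,"hand":0},{"x":0,"y":4,"z":0,"rx":0,"ry":0,"rz":0,"hand":0},{"x":0,"y":4,"z":0,"rx":0,"ry":0,"rz":0,"hand":0},{"x":0,"y":4,"z":0,"rx":0,"ry":0,"rz":0,"hand":0},{"x":0,"y":4,"z":0,"rx":0,"ry":0,"rz":0,"hand":0},{"x":0,"y":0,"z":0,"rx":0,"ry":0,"rz":0,"hand":0}]'
python3 - <<'E'
from h import *
tube()
E
```

```text
clock: 11.35
eef_pos: [523.6, 33.1, 22.2]
tcp_rot: [3.142, 0.001, 0.06]
contact_force: [-2.2, -0.2, 8.3]
opening: 0.006
grasp_force: 4.3
cap [314.44444444 171.11111111] 18 [608.  -70.7  39.4]
cap [312.57894737 185.10526316] 19 [573.7  45.7  39.4]
```

```bash
python3 -m creep '[{"x":0,"y":0,"z":-4,"rx":0,"ry":0,"rz":0,"hand":0},{"x":0,"y":-12,"z":0,"rx":0,"ry":0,"rz":0,"hand":0},{"x":0,"y":0,"z":0,"rx":0,"ry":0,"rz":0,"hand":0},{"x":0,"y":0,"z":4,"rx":0,"ry":0,"rz":0,"hand":0},{"x":0,"y":4,"z":0,"rx":0,"ry":0,"rz":0,"hand":0},{"x":0,"y":4,"z":0,"rx":0,"ry":0,"rz":0,"hand":0},{"x":0,"y":4,"z":0,"rx":0,"ry":0,"rz":0,"hand":0},{"x":0,"y":4,"z":0,"rx":0,"ry":0,"rz":0,"hand":0},{"x":0,"y":4,"z":0,"rx":0,"ry":0,"rz":0,"hand":0},{"x":0,"y":4,"z":0,"rx":0,"ry":0,"rz":0,"hand":0},{"x":0,"y":0,"z":0,"rx":0,"ry":0,"rz":0,"hand":0}]'|grep -E "clock|eef|contact"
python3 -m creep '[{"x":0,"y":0,"z":-10,"rx":0,"ry":0,"rz":0,"hand":0},{"x":0,"y":0,"z":-30,"rx":0,"ry":0,"rz":0,"hand":0},{"x":0,"y":-50,"z":-20,"rx":0,"ry":0,"rz":0,"hand":0},{"x":0,"y":-55,"z":-20,"rx":0,"ry":0,"rz":0,"hand":0},{"x":0,"y":-55,"z":0,"rx":0,"ry":0,"rz":0,"hand":0},{"x":0,"y":-55,"z":0,"rx":0,"ry":0,"rz":0,"hand":0},{"x":0,"y":-55,"z":0,"rx":0,"ry":0,"rz":0,"hand":0},{"x":0,"y":0,"z":0,"rx":0,"ry":0,"rz":0,"hand":0}]'|grep -E "clock|eef|contact"
python3 - <<'E'
from h import *
tube()
im=grab_frame("top")[:,:,::-1]
cv2.imwrite("pics/t3.png",cv2.resize(im[140:260,335:475],None,fx=5,fy=5,interpolation=cv2.INTER_CUBIC))
E
```

```text
clock: 12.78
eef_pos: [524.3, 20.9, 22.2]
contact_force: [-4.1, -1.0, 11.1]
clock: 13.78
eef_pos: [508.4, 294.4, 102.1]
contact_force: [0.6, -0.9, -0.1]
cap [314.44444444 171.11111111] 18 [608.  -70.7  39.4]
cap [314.21052632 182.84210526] 19 [575.1  27.5  39.4]
```

View pics/t3.png

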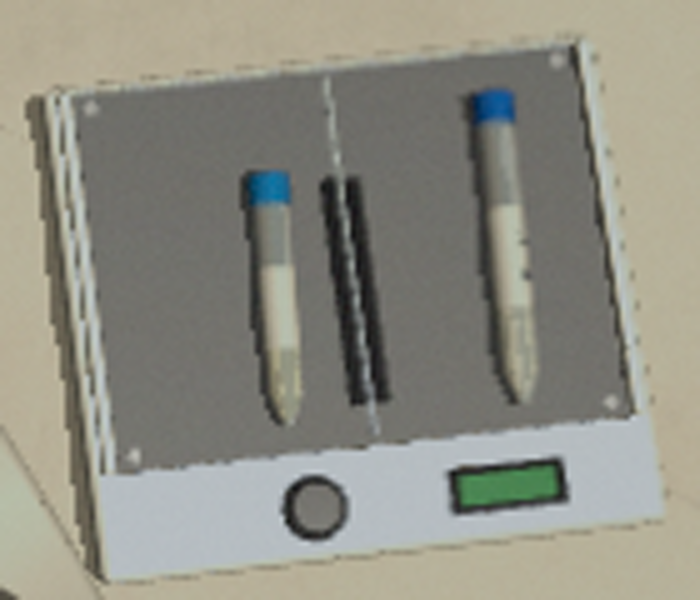

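The tube lies upright in the top crop, cap end (268,171) and tip (290,426), nearly parallel to the line and clear to its left. The long tube has not moved.

```bash
cat >> h.py <<'E'
def topm(im=None):
    if im is None: im=grab_frame("top")
    c=cv2.resize(im[140:260,335:475],None,fx=5,fy=5,interpolation=cv2.INTER_CUBIC)
    hsv=cv2.cvtColor(c,cv2.COLOR_RGB2HSV); f=lambda x,y,z:onplane("top",(335+(x+.5)/5-.5,140+(y+.5)/5-.5),z)
    r=[]
    for lo,hi in(((95,130,80),(125,255,255)),((10,20,120),(45,120,255))):
        m=cv2.inRange(hsv,lo,hi); m[:160]=0 if lo[0]<50 else m[:160]; m[440:]=0; m[:,:150]=0; m[:,455:]=0
        n,_,st,ce=cv2.connectedComponentsWithStats(m); i=1+np.argmax(st[1:,4]); r.append((ce[i],st[i,4],f(*ce[i],39.4)))
    m0=np.array([531.5,-8.7]); a=np.radians(5.07);u=np.array([np.cos(a),np.sin(a)]);v=np.array([-u[1],u[0]])
    for ce,s,p in r: print(ce.round(1),s,p.round(1),"along %.1f across %.1f"%((p[:2]-m0)@u,(p[:2]-m0)@v))
    d=(r[0][2]-r[1][2])[:2]; print("yaw rel line deg",np.degrees(np.arctan2(d@v,d@u)))
E
python3 - <<'E'
from h import *
f=lambda x,y,z:onplane("top",(335+(x+.5)/5-.5,140+(y+.5)/5-.5),z)
topm(cv2.imread("pics/top0.png")[:,:,::-1]);topm()
cap=f(268.5,171.5,39.4);tip=f(290,426,39.4);m0=np.array([531.5,-8.7]); a=np.radians(5.07);u=np.array([np.cos(a),np.sin(a)]);v=np.array([-u[1],u[0]])
for p in(cap,tip,(cap+tip)/2):print(p.round(1),(p[:2]-m0)@u,(p[:2]-m0)@v)
E
```

```text
[195.4 190.7] 1079 [574.8  60.5  39.4] along 49.3 across 65.1
[208.2 335.7] 4836 [511.4  57.9  39.4] along -14.1 across 68.1
yaw rel line deg -2.711087900927836
[269.7 187.2] 1090 [575.6  28.1  39.4] along 47.2 across 32.8
[282.7 329.6] 5216 [513.1  25.6  39.4] along -15.2 across 35.8
yaw rel line deg -2.8046670579486044
[582.6  28.3  39.4] 54.1340927977462 32.301313760272336
[471.6  24.6  39.4] -56.77171095479657 38.44391359067948
[527.1  26.4  39.4] -1.3188090785252404 35.37261367547592
```

```bash
python3 -m creep '[{"x":0.6,"y":52.7,"z":0,"rx":0,"ry":0,"rz":0,"hand":0},{"x":0.6,"y":52.7,"z":0,"rx":0,"ry":0,"rz":0,"hand":0},{"x":0.6,"y":52.7,"z":0,"rx":0,"ry":0,"rz":0,"hand":0},{"x":0.6,"y":52.7,"z":0,"rx":0,"ry":0,"rz":0,"hand":0},{"x":0.6,"y":52.7,"z":0,"rx":0,"ry":0,"rz":0,"hand":0},{"x":0,"y":0,"z":30,"rx":0,"ry":0,"rz":0.1,"hand":0},{"x":0,"y":0,"z":30,"rx":0,"ry":0,"rz":0,"hand":0},{"x":0,"y":0,"z":17,"rx":0,"ry":0,"rz":0,"hand":0},{"x":0,"y":0,"z":0,"rx":0,"ry":0,"rz":0,"hand":0}]'|grep -E "clock|eef|rot|contact"
python3 -m creep '[{"x":0,"y":0,"z":2,"rx":0,"ry":0,"rz":0,"hand":0},{"x":0,"y":0,"z":1.5,"rx":0,"ry":0,"rz":0,"hand":0},{"x":0,"y":0,"z":0.5,"rx":0,"ry":0,"rz":0,"hand":0},{"x":0,"y":0,"z":0,"rx":0,"ry":0,"rz":0,"hand":0}]'|grep -E "clock|eef|rot|contact"
```

```text
clock: 15.05
eef_pos: [526.5, 27.3, 24.2]
tcp_rot: [3.141, 0.002, -0.041]
contact_force: [-0.4, 0.7, 0.6]
clock: 15.55
eef_pos: [527.9, 28.1, 22.3]
tcp_rot: [-3.142, -0.001, -0.04]
contact_force: [-2.5, -1.6, 10.5]
```

```bash
python3 -m creep '[{"x":0,"y":4,"z":0.2,"rx":0,"ry":0,"rz":-0.04,"hand":0},{"x":0,"y":4,"z":0,"rx":0,"ry":0,"rz":-0.04,"hand":0},{"x":0,"y":4,"z":0,"rx":0,"ry":0,"rz":-0.04,"hand":0},{"x":0,"y":4,"z":0,"rx":0,"ry":0,"rz":-0.04,"hand":0},{"x":0,"y":0,"z":0,"rx":0,"ry":0,"rz":0,"hand":0}]'|grep -E "clock|eef|rot|contact"
python3 -m creep '[{"x":0,"y":0,"z":-10,"rx":0,"ry":0,"rz":0,"hand":0},{"x":0,"y":0,"z":-30,"rx":0,"ry":0,"rz":0.06,"hand":0},{"x":0,"y":-50,"z":-20,"rx":0,"ry":0,"rz":0,"hand":0},{"x":0,"y":-55,"z":-20,"rx":0,"ry":0,"rz":0,"hand":0},{"x":0,"y":-55,"z":0,"rx":0,"ry":0,"rz":0,"hand":0},{"x":0,"y":-55,"z":0,"rx":0,"ry":0,"rz":0,"hand":0},{"x":0,"y":-55,"z":0,"rx":0,"ry":0,"rz":0,"hand":0},{"x":0,"y":0,"z":0,"rx":0,"ry":0,"rz":0,"hand":0}]'|grep -E "clock|eef|rot|contact"
python3 - <<'E'
from h import *
topm()
E
```

```text
clock: 16.18
eef_pos: [529.1, 11.8, 22.1]
tcp_rot: [3.141, -0.003, 0.121]
contact_force: [-0.1, -1.1, 6.8]
clock: 17.18
eef_pos: [511.2, 285.3, 101.6]
tcp_rot: [-3.14, -0.001, 0.064]
contact_force: [0.3, -0.2, 0.7]
[287.5 186.2] 1080 [575.9  20.3  39.4] along 46.8 across 25.0
[301.6 325.5] 5500 [514.7  17.4  39.4] along -14.4 across 27.5
yaw rel line deg -2.3362329508636526
```

```bash
python3 -m creep '[{"x":-0.3,"y":52,"z":0,"rx":0,"ry":0,"rz":0,"hand":0},{"x":-0.3,"y":52,"z":0,"rx":0,"ry":0,"rz":0,"hand":0},{"x":-0.3,"y":52,"z":0,"rx":0,"ry":0,"rz":0,"hand":0},{"x":-0.3,"y":52,"z":0,"rx":0,"ry":0,"rz":0,"hand":0},{"x":-0.3,"y":52,"z":0,"rx":0,"ry":0,"rz":0,"hand":0},{"x":0,"y":0,"z":30,"rx":0,"ry":0,"rz":0.1,"hand":0},{"x":0,"y":0,"z":30,"rx":0,"ry":0,"rz":0,"hand":0},{"x":0,"y":0,"z":10,"rx":0,"ry":0,"rz":0,"hand":0},{"x":0,"y":0,"z":0,"rx":0,"ry":0,"rz":0,"hand":0},{"x":0,"y":0,"z":0,"rx":0,"ry":0,"rz":0,"hand":0}]'|grep -E "clock|eef|rot|contact"
```

```text
clock: 18.48
eef_pos: [526.2, 21.8, 31.7]
tcp_rot: [-3.142, -0.001, -0.04]
contact_force: [0.3, 0.6, 0.1]
```

```bash
python3 -m creep '[{"x":0,"y":-1,"z":6,"rx":0,"ry":0,"rz":0,"hand":0},{"x":0,"y":0,"z":3,"rx":0,"ry":0,"rz":0,"hand":0},{"x":0,"y":0,"z":1.5,"rx":0,"ry":0,"rz":0,"hand":0},{"x":0,"y":0,"z":0,"rx":0,"ry":0,"rz":0,"hand":0}]'|grep -E "clock|eef|rot|contact"
python3 -m creep '[{"x":0,"y":4,"z":0,"rx":0,"ry":0,"rz":-0.04,"hand":0},{"x":0,"y":4,"z":0,"rx":0,"ry":0,"rz":-0.04,"hand":0},{"x":0,"y":4,"z":0,"rx":0,"ry":0,"rz":-0.04,"hand":0},{"x":0,"y":4,"z":0,"rx":0,"ry":0,"rz":-0.04,"hand":0},{"x":0,"y":4,"z":0,"rx":0,"ry":0,"rz":-0.04,"hand":0},{"x":0,"y":0,"z":0,"rx":0,"ry":0,"rz":0,"hand":0}]'|grep -E "clock|eef|rot|contact"
python3 -m creep '[{"x":0,"y":0,"z":-10,"rx":0,"ry":0,"rz":0,"hand":0},{"x":0,"y":-11,"z":0,"rx":0,"ry":0,"rz":0.16,"hand":0},{"x":0,"y":0,"z":0,"rx":0,"ry":0,"rz":0.04,"hand":0},{"x":0,"y":0,"z":0,"rx":0,"ry":0,"rz":0,"hand":0}]'|grep -E "clock|eef|rot|contact"
python3 - <<'E'
from h import *
tube()
E
```

```text
clock: 18.98
eef_pos: [525.9, 23.0, 22.0]
tcp_rot: [-3.142, -0.001, -0.04]
contact_force: [-6.8, 0.6, 25.2]
clock: 19.73
eef_pos: [528.2, 2.7, 21.9]
tcp_rot: [3.141, -0.003, 0.16]
contact_force: [-1.3, -2.6, 17.9]
clock: 20.23
eef_pos: [524.5, 14.0, 30.3]
tcp_rot: [3.142, 0.0, -0.039]
contact_force: [0.1, -0.3, -0.1]
cap [314.44444444 171.11111111] 18 [608.  -70.7  39.4]
cap [315.78947368 181.05263158] 19 [575.4  12.5  39.4]
```

```bash
python3 -m creep '[{"x":2,"y":1,"z":5,"rx":0,"ry":0,"rz":0,"hand":0},{"x":0,"y":0,"z":3.5,"rx":0,"ry":0,"rz":0,"hand":0},{"x":0,"y":0,"z":0,"rx":0,"ry":0,"rz":0,"hand":0},{"x":0,"y":4,"z":0,"rx":0,"ry":0,"rz":-0.04,"hand":0},{"x":0,"y":4,"z":0,"rx":0,"ry":0,"rz":-0.04,"hand":0},{"x":0,"y":4,"z":0,"rx":0,"ry":0,"rz":-0.04,"hand":0},{"x":0,"y":4,"z":0,"rx":0,"ry":0,"rz":-0.04,"hand":0},{"x":0,"y":4,"z":0,"rx":0,"ry":0,"rz":-0.04,"hand":0},{"x":0,"y":0,"z":0,"rx":0,"ry":0,"rz":0,"hand":0}]'|grep -E "clock|eef|rot|contact"
python3 -m creep '[{"x":0,"y":0,"z":-10,"rx":0,"ry":0,"rz":0,"hand":0},{"x":0,"y":0,"z":-30,"rx":0,"ry":0,"rz":0.1,"hand":0},{"x":0,"y":-50,"z":-20,"rx":0,"ry":0,"rz":0,"hand":0},{"x":0,"y":-55,"z":-20,"rx":0,"ry":0,"rz":0,"hand":0},{"x":0,"y":-55,"z":0,"rx":0,"ry":0,"rz":0,"hand":0},{"x":0,"y":-55,"z":0,"rx":0,"ry":0,"rz":0,"hand":0},{"x":0,"y":-55,"z":0,"rx":0,"ry":0,"rz":0,"hand":0},{"x":0,"y":0,"z":0,"rx":0,"ry":0,"rz":0,"hand":0}]'|grep -E "clock|eef|rot|contact"
cat >> h.py <<'E'
def axis():
    "short tube end points in top view: edges of everything non-deck"
    im=grab_frame("top"); c=cv2.resize(im[140:260,335:475],None,fx=5,fy=5,interpolation=cv2.INTER_CUBIC)
    hsv=cv2.cvtColor(c,cv2.COLOR_RGB2HSV); f=lambda x,y,z:onplane("top",(335+(x+.5)/5-.5,140+(y+.5)/5-.5),z)
    def blob(lo,hi):
        m=cv2.inRange(hsv,lo,hi); m[440:]=0; m[:160]=0; m[:,:150]=0; m[:,455:]=0
        n,l,st,_=cv2.connectedComponentsWithStats(m); return np.argwhere(l==1+np.argmax(st[1:,4]))
    b=blob((95,130,80),(125,255,255)); w=blob((10,20,120),(45,120,255))
    top=b[:,0].min(); bot=w[:,0].max()
    row=lambda q,r0,r1:np.mean([(q[q[:,0]==r,1].min()+q[q[:,0]==r,1].max())/2 for r in range(r0,r1)])
    print("rows",top,bot,"capx",row(b,top+8,b[:,0].max()-8),"tipx",row(w,bot-14,bot-1))
    P=f(row(b,top+8,b[:,0].max()-8),(top+b[:,0].max())/2,39.4);Q=f(row(w,bot-14,bot-1),bot-7.5,39.4)
    m0=np.array([531.5,-8.7]); a=np.radians(5.07);u=np.array([np.cos(a),np.sin(a)]);v=np.array([-u[1],u[0]])
    for p in(P,Q):print(p.round(1),"along %.1f across %.1f"%((p[:2]-m0)@u,(p[:2]-m0)@v))
    d=(P-Q)[:2];print("yaw rel",np.degrees(np.arctan2(d@v,d@u)))
E
python3 - <<'E'
import h; from h import *
topm();axis()
h.grab_frame=lambda n:cv2.imread("pics/top0.png")[:,:,::-1].copy();axis()
E
```

```text
clock: 21.4
eef_pos: [528.2, -7.7, 22.2]
tcp_rot: [3.141, -0.001, 0.16]
contact_force: [-0.8, -0.1, 7.5]
clock: 22.4
eef_pos: [510.9, 265.7, 102.0]
tcp_rot: [-3.141, -0.001, 0.064]
contact_force: [-0.7, -1.4, -0.2]
[333.7 183.4] 1045 [5.766e+02 1.000e-01 3.940e+01] along 45.7 across 4.7
[346.8 332.4] 4576 [511.2  -2.   39.4] along -19.6 across 8.4
yaw rel line deg -3.229079321685314
rows 168 423 capx 333.70588235294116 tipx 352.2307692307692
[5.761e+02 1.000e-01 3.940e+01] along 45.2 across 4.8
[475.3  -2.4  39.4] along -55.4 across 11.2
yaw rel -3.6442978432020956
rows 175 427 capx 195.44117647058823 tipx 213.57692307692307
[574.5  60.5  39.4] along 49.0 across 65.1
[475.3  57.2  39.4] along -50.2 across 70.6
yaw rel -3.171674202445344
```

```bash
python3 -m creep '[{"x":0,"y":51.6,"z":0,"rx":0,"ry":0,"rz":0,"hand":0},{"x":0,"y":51.6,"z":0,"rx":0,"ry":0,"rz":0,"hand":0},{"x":0,"y":51.6,"z":0,"rx":0,"ry":0,"rz":0,"hand":0},{"x":0,"y":51.6,"z":0,"rx":0,"ry":0,"rz":0,"hand":0},{"x":0,"y":51.6,"z":0,"rx":0,"ry":0,"rz":0,"hand":0},{"x":0,"y":0,"z":30,"rx":0,"ry":0,"rz":0,"hand":0},{"x":0,"y":0,"z":30,"rx":0,"ry":0,"rz":0,"hand":0},{"x":0,"y":0,"z":10,"rx":0,"ry":0,"rz":0,"hand":0},{"x":0,"y":0,"z":0,"rx":0,"ry":0,"rz":0,"hand":0},{"x":0,"y":0,"z":0,"rx":0,"ry":0,"rz":0,"hand":0}]'|grep -E "clock|eef|rot|contact"
python3 -m creep '[{"x":0,"y":0,"z":6,"rx":0,"ry":0,"rz":0,"hand":0},{"x":0,"y":0,"z":3,"rx":0,"ry":0,"rz":0,"hand":0},{"x":0,"y":0,"z":1,"rx":0,"ry":0,"rz":0,"hand":0},{"x":0,"y":0,"z":0,"rx":0,"ry":0,"rz":0,"hand":0}]'|grep -E "clock|eef|rot|contact"
```

```text
clock: 23.75
eef_pos: [527.3, 4.6, 32.7]
tcp_rot: [3.141, -0.001, 0.06]
contact_force: [0.7, -0.2, 0.0]
clock: 24.25
eef_pos: [526.8, 4.8, 22.3]
tcp_rot: [-3.142, -0.0, 0.06]
contact_force: [-1.2, -0.6, 8.0]
```

```bash
python3 -m creep '[{"x":0,"y":3.5,"z":0,"rx":0,"ry":0,"rz":0,"hand":0},{"x":0,"y":3.5,"z":0,"rx":0,"ry":0,"rz":0,"hand":0},{"x":0,"y":3.5,"z":0,"rx":0,"ry":0,"rz":0,"hand":0},{"x":0,"y":3.5,"z":0,"rx":0,"ry":0,"rz":0,"hand":0},{"x":0,"y":2,"z":0,"rx":0,"ry":0,"rz":0,"hand":0},{"x":0,"y":1,"z":0,"rx":0,"ry":0,"rz":0,"hand":0},{"x":0,"y":0,"z":0,"rx":0,"ry":0,"rz":0,"hand":0},{"x":0,"y":0,"z":-2,"rx":0,"ry":0,"rz":0,"hand":0}]'|grep -E "clock|eef|rot|contact"
python3 -m creep '[{"x":0,"y":0,"z":-10,"rx":0,"ry":0,"rz":0,"hand":0},{"x":0,"y":0,"z":-30,"rx":0,"ry":0,"rz":0,"hand":0},{"x":0,"y":-50,"z":-20,"rx":0,"ry":0,"rz":0,"hand":0},{"x":0,"y":-55,"z":-20,"rx":0,"ry":0,"rz":0,"hand":0},{"x":0,"y":-55,"z":0,"rx":0,"ry":0,"rz":0,"hand":0},{"x":0,"y":-55,"z":0,"rx":0,"ry":0,"rz":0,"hand":0},{"x":0,"y":-55,"z":0,"rx":0,"ry":0,"rz":0,"hand":0},{"x":0,"y":0,"z":0,"rx":0,"ry":0,"rz":0,"hand":0}]'|grep -E "clock|eef|rot|contact"
python3 - <<'E'
from h import *
topm();axis()
im=grab_frame("top")[:,:,::-1]
cv2.imwrite("pics/t4.png",cv2.resize(im[140:260,335:475],None,fx=5,fy=5,interpolation=cv2.INTER_CUBIC))
E
```

```text
clock: 25.25
eef_pos: [527.6, -12.2, 23.8]
tcp_rot: [3.142, -0.0, 0.06]
contact_force: [0.2, 0.4, 0.7]
clock: 26.25
eef_pos: [511.4, 260.9, 104.3]
tcp_rot: [-3.14, -0.001, 0.064]
contact_force: [-1.3, -0.9, 1.2]
[352.5 182.2] 1034 [576.9  -8.2  39.4] along 45.3 across -3.5
[367.3 323.1] 5216 [515.  -11.1  39.4] along -16.6 across -1.0
yaw rel line deg -2.3518938184250686
rows 167 417 capx 352.6470588235294 tipx 372.4230769230769
[576.4  -8.2  39.4] along 44.7 across -3.5
[477.6 -11.3  39.4] along -53.9 across 2.2
yaw rel -3.3032181725778793
```

View pics/t4.png

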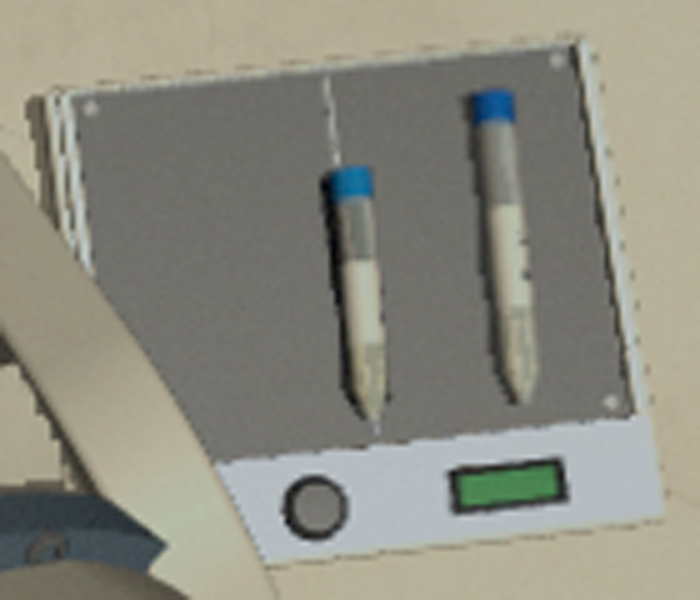

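The top crop shows the tube lying on the line over the window, cap end (352,167) and tip (373,420), with its middle about 0.6 mm off the line. The long tube is still at (500,245). Next is the start key.

```bash
python3 -m creep '[{"x":-15,"y":40,"z":0,"rx":0,"ry":0,"rz":0,"hand":0},{"x":-15,"y":40,"z":0,"rx":0,"ry":0,"rz":0,"hand":0},{"x":-15,"y":40,"z":0,"rx":0,"ry":0,"rz":0,"hand":0},{"x":-15,"y":40,"z":0,"rx":0,"ry":0,"rz":0,"hand":0},{"x":-15,"y":40,"z":0,"rx":0,"ry":0,"rz":0,"hand":0},{"x":-15,"y":40,"z":0,"rx":0,"ry":0,"rz":0,"hand":0},{"x":0,"y":0,"z":30,"rx":0,"ry":0,"rz":0,"hand":0},{"x":0,"y":0,"z":30,"rx":0,"ry":0,"rz":0,"hand":0},{"x":0,"y":0,"z":0,"rx":0,"ry":0,"rz":0,"hand":0},{"x":0,"y":0,"z":0,"rx":0,"ry":0,"rz":0,"hand":0}]'|grep -E "clock|eef|rot|contact"
```

```text
clock: 27.65
eef_pos: [436.2, 11.8, 44.4]
tcp_rot: [3.142, -0.0, 0.059]
contact_force: [0.5, 0.0, 0.4]
```

Shift y by +2.5 and press in steps.

```bash
python3 -m creep '[{"x":1,"y":-2.5,"z":20,"rx":0,"ry":0,"rz":0,"hand":0},{"x":0,"y":0,"z":12,"rx":0,"ry":0,"rz":0,"hand":0},{"x":0,"y":0,"z":0,"rx":0,"ry":0,"rz":0,"hand":0}]'|grep -E "clock|eef|contact"
python3 -m creep '[{"x":0,"y":0,"z":2,"rx":0,"ry":0,"rz":0,"hand":0},{"x":0,"y":0,"z":2,"rx":0,"ry":0,"rz":0,"hand":0},{"x":0,"y":0,"z":2,"rx":0,"ry":0,"rz":0,"hand":0},{"x":0,"y":0,"z":0,"rx":0,"ry":0,"rz":0,"hand":0}]'|grep -E "clock|eef|contact"
python3 -m creep '[{"x":0,"y":0,"z":1,"rx":0,"ry":0,"rz":0,"hand":0},{"x":0,"y":0,"z":0.7,"rx":0,"ry":0,"rz":0,"hand":0},{"x":0,"y":0,"z":0,"rx":0,"ry":0,"rz":0,"hand":0}]'|grep -E "clock|eef|contact"
```

```text
clock: 28.02
eef_pos: [436.5, 14.8, 11.6]
contact_force: [-0.3, -0.8, -0.2]
clock: 28.52
eef_pos: [437.3, 14.9, 5.8]
contact_force: [0.6, 0.3, 2.3]
clock: 28.9
eef_pos: [437.3, 14.9, 4.5]
contact_force: [-1.5, -0.3, 12.0]
```

```bash
python3 -m creep '[{"x":0,"y":0,"z":0.5,"rx":0,"ry":0,"rz":0,"hand":0},{"x":0,"y":0,"z":0,"rx":0,"ry":0,"rz":0,"hand":0}]'|grep -E "clock|eef|contact"
python3 -m creep '[{"x":0,"y":0,"z":-10,"rx":0,"ry":0,"rz":0,"hand":0},{"x":0,"y":0,"z":-40,"rx":0,"ry":0,"rz":0,"hand":0},{"x":0,"y":0,"z":-50,"rx":0,"ry":0,"rz":0,"hand":0},{"x":0,"y":-55,"z":0,"rx":0,"ry":0,"rz":0,"hand":0},{"x":0,"y":-55,"z":0,"rx":0,"ry":0,"rz":0,"hand":0},{"x":0,"y":-55,"z":0,"rx":0,"ry":0,"rz":0,"hand":0},{"x":0,"y":-55,"z":0,"rx":0,"ry":0,"rz":0,"hand":0},{"x":0,"y":0,"z":0,"rx":0,"ry":0,"rz":0,"hand":0},{"x":0,"y":0,"z":0,"rx":0,"ry":0,"rz":0,"hand":0}]'|grep -E "clock|eef|contact"
python3 - <<'E'
from h import *
topm();axis()
E
```

```text
clock: 29.15
eef_pos: [437.4, 14.9, 4.4]
contact_force: [-2.7, -0.5, 20.9]
clock: 30.28
eef_pos: [422.9, 234.0, 103.1]
contact_force: [0.1, 0.1, -0.8]
[352.6 182.2] 1027 [576.9  -8.3  39.4] along 45.3 across -3.6
[367.5 323.4] 5071 [514.9 -11.2  39.4] along -16.8 across -1.1
yaw rel line deg -2.3249857468835144
rows 167 417 capx 352.94117647058823 tipx 373.0769230769231
[576.4  -8.4  39.4] along 44.7 across -3.6
[477.6 -11.6  39.4] along -53.9 across 1.9
yaw rel -3.2143699166288595
```

The key bottomed firmly and was released, and the tube did not move. Handing in.

```bash
python3 -c "from rig import *; print(sign_off())"
```

```text
the job is handed in; nothing more can be done
None
```

Job handed in at about 30 s: the short tube was rolled onto the read line over the window (by camera, middle about 0.6 mm off the line, 3–4 mm off centre along it toward the key, about 3° askew), and the start key was then pressed to its stop (about 21 N) and released; the vials were not re-measured but the arm never went down near them, and the long tube looked unmoved when last viewed, before the key press.

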